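# Run in a rebuilt model-car differential by hand crank

### The arm

A 7-joint arm with a two-finger parallel gripper is mounted at the origin on the work surface. World frame = base frame: x ahead of the robot, y to its left, z up, the work surface at z = 0. Lengths are in mm, angles in rad, forces in N, time in s.
With the tool pointing down it reaches from about 400 to 850 mm from the base axis. Payload 4.5 kg.
Tool frame: the origin (TCP) lies at the very end of the fingers, on their centre line; the grasp point (between the pads) lies 19 mm behind it; z points along the fingers, y is the line along which they close (so a half turn about z gives the same grasp; the last joint's range is limited). The gripper opens to 85 mm and grips with 20 to 120 N. Pads are 22 mm wide; open, the fingers measure 114 mm over their backs; the gripper's body (76 mm by 85 mm) begins 54 mm behind the grasp point. The pads swing forward as they close: fully open they stand 13 mm farther back than shut.
Start: joints at [1.301, 0.689, -0.195, 1.565, 0.157, 0.902, -0.215], TCP at [186.997, -596.394, 231.317] pointing down, gripper open.
Joint ranges: [-3.01, 3.01], [-0.46, 2.08], [-1.47, 1.51], [0.13, 2.56], [-1, 4.14], [0.04, 2.09], [-2.66, 2.66]. Speed limits (rad/s): [2.57, 2.57, 3.14, 3.14, 3.14, 3.14, 3.14].

### API

Orientations are given as a rotation vector (axis times angle).
In Python, from workcell import bot, get_image, camera_params gives the robot as it stands. The module is installed in compiled form; this text tells all that it offers.
- The arm moves only by the tool send_rows, never from a script. Its argument "commands" is a list that holds one entry, the list of rows, each a list of 6 numbers: the shift along the tool's x, y, z normalised to -1 to 1, where 1 is 3 cm, then the turn, a rotation vector about the tool's x, y, z normalised to -1 to 1, where 1 is 8 degrees. In form: [[[dx, dy, dz, rx, ry, rz], ...]]. A call has exactly 10 rows; each row shifts and turns the commanded pose from where the row before left it, along the tool's axes as they then stand; what a row does not reach is not made up. A row lasts 1/10 s, in which the tool goes at most 50 mm and 8.59 degrees, less where a joint would pass 70% of its speed; a pose out of reach is approached as far as the arm can. A call with a number of a shift or a turn outside -1 to 1 is refused whole. A call with a gripper value outside its range is refused whole. "hand" is the opening, from 0 (shut) to 1 (fully open), set as the call begins (left out, the last holds). The fingers move at their own pace and stop on an object; "force" is the grip in N (left out, the last holds). Time passes only in rows, so rows that do not move let the fingers close, or fill a call up. It gives the time, the measured TCP pose, the force, the opening and the grip force at its end, in the units of the state.
- bot.get_obs(): the state, without advancing time (a new reading comes with each control period).
- get_image(name): name is "scene" or "side" or "wrist"; returns (picture, depth): 400x640x3 uint8, blue, green, red; 400x640 float32, mm along the optical axis (not along the pixel's ray), 0 where there is no reading.
- camera_params(name): a dict with "K" (3x3 intrinsics, pixels), "dist_coeffs" ([k1, k2, p1, p2, k3] as OpenCV has them; the pictures are not rectified), "view" (4x4, takes a point from world to camera coordinates). Camera axes: x right, y down, z forward; pixel columns grow to the right and rows downward; lengths in mm; the calibration is good to about 2 mm. A picture is of the moment at which its call begins: read the wrist's pose just before it. camera_params takes no time and is no camera call; for the wrist camera it gives the pose at the moment of the call.
- bot.hand_in(): hands the job in; it is judged then, once.
The state is a dict: "t": time; "joints": joint angles; "dq": joint speeds; "joint_efforts": joint torques, N m; "position": TCP position; "tcp_rot": TCP orientation; "force": force on the tool from outside, world axes, zero at the start; "ft_torque": the same for the moment, N m; "finger_gap": finger opening in mm; "grasp_force": force on a finger pad.
Only numpy, scipy, OpenCV 4.12 (cv2) and the standard library are available. Lean on these libraries where they do the work, as an engineer would, in place of code of your own. Each camera call takes 0.05 s, during which the arm holds its last target. There are 200 camera calls.

### The job

Run in the rebuilt differential on its stand: take the crank by its black knob and turn it anticlockwise (seen from above) until the steel inertia disc itself, which lags behind the crank, runs at 15 turns a minute, keep the disc within 3 turns a minute of that for 6 seconds, then let it come to a stop with its red mark at the yellow pointer and let go of the knob. The disc must never exceed 24 turns a minute and never run backwards, the brass brake weight stays in its cage, and everything else on the bench stays where it is.

Things in the scene. Friction and masses are not known exactly. Their poses are not given: they have to be found in the camera images.
- disc (a joint): Angle (rad) of the steel disc about its upright axis, relative to the stand; grows anticlockwise seen from above, counts on past full turns; 0 or whole turns = red mark at the pointer. Disc 200 mm across, 16 mm thick, 4 kg nominal (-20/+40 %), inertia 0.020 kg m2. No motor: driven only by the crank through oil, dragged by the brake weight.
- crank (a joint): Angle (rad) of the red crank arm relative to the disc, anticlockwise; disc + crank = direction of the knob in the stand (0 = towards the pointer). No stops. Crank and disc are linked only by the oil in the coupling (black drum, orange band): torque 0.035 N m per rad/s of speed difference, so the disc follows crank changes with a time constant of about 0.6 s. A released crank drifts with the disc.
- grip (a point): Mid-height point on the axis of the black crank knob, 165 mm above the bench. Knob: upright cylinder, 26 mm across, 141 to 185 mm above the bench, 60 mm from the disc axis; it spins freely on its pin, so the gripper need not turn. Below it the red arm (20 mm wide, top at 139 mm); all else on the stand is below 126 mm but for the nut on the crank axis (26 mm across, top at 145 mm).
- axis (a point): Centre of the disc's top face, on the common upright axis of disc and crank, 73 mm above the bench.
- mark (a point): Point of the red radial stripe on the disc's top face, 90 mm from the axis, 73 mm above the bench; the stripe is 10 mm wide and 45 mm long, from 54 to 99 mm from the axis.
- pointer (a point): Fixed point at the height of the disc's top face, 90 mm from the axis, right in front of the yellow pointer (a yellow post beside the disc with a finger over its rim); the mark must stop here.
- knob: The black crank knob itself; origin on its axis at its underside, 141 mm above the bench.
- stand: Run-in stand, fixed: plywood base 270 x 270 mm, 16 mm thick, on the green cutting mat (3 mm thick); black gearbox and silver motor can under the disc, yellow pointer post on its own +x side, blue brake cage on its own +y side. Origin at the centre of its underside, 3 mm above the bench.
- brake: Loose brass block 28 x 28 x 26 mm on three round feet, 75 g nominal, in the blue cage, riding on the disc 77 mm from the axis; origin at the centre of its underside, 73 mm above the bench. Its rubbing brakes the disc with a constant 0.034 N m nominal (0.4 to 2.1 times), so in steady running the disc turns about 1.0 rad/s (0.4 to 2.1) slower than the crank.
- glue: Bystander on the cutting mat: white glue bottle, 44 mm across and 110 mm tall, standing.
- paint_jar: Bystander on the cutting mat: amber paint jar, 52 mm across and 50 mm tall, standing.
- tyre: Bystander on the cutting mat: black rubber model tyre, 84 mm across and 34 mm tall, lying flat.
- driver: Bystander on the cutting mat: screwdriver lying flat, origin at its middle.
- motor: Bystander on the cutting mat: silver motor can, 36 mm across and 55 mm long, lying on a black foot.

How it is judged (in metres and radians):
On the way, in this order (a step that is already met when the one before it is completed fails the run):
1. the disc is set turning anticlockwise by a hand on the crank knob (contact force between the fingers and knob above 0.3 N and velocity of joint disc above 0.15 rad/s).
2. the disc runs at 15 turns a minute, within 3 either way (1.25 to 1.89 rad/s), for 6 s (velocity of joint disc between 1.25 and 1.89 rad/s), for 6 s.
3. the disc stands still with its mark at the pointer (within 16 mm) (horizontal distance between mark and pointer below 0.016 m and velocity of joint disc between -0.12 and 0.12 rad/s), for 0.4 s.
At the end, for the whole second after the job is handed in: The disc is at rest (under 0.12 rad/s) with the middle of its red mark within 16 mm of the pointer's point, the knob is let go, the brake weight lies on the disc in its cage (within 12 mm of its start), and the glue bottle, paint jar, tyre, screwdriver and motor are within 30 mm of where they were (all of step 3 and contact force between the fingers and knob below 0.1 N and z of brake in the frame of stand below 0.076 m and distance of brake from where it was at the start of the episode below 0.012 m and distance of each of glue, paint_jar, tyre, driver, motor from where it was at the start of the episode below 0.03 m); the robot touches nothing.
It fails at once if the disc runs faster than 24 turns a minute (2.6 rad/s) (velocity of joint disc above 2.6 rad/s).
It fails at once if the disc runs backwards (faster than 0.3 rad/s) (velocity of joint disc below -0.3 rad/s).
It fails at once if the brake weight is pulled out of its cage (distance of brake from where it was at the start of the episode above 0.015 m).
It fails at once if a bystander is pushed away or knocked over (distance of any of glue, paint_jar, tyre, driver, motor from where it was at the start of the episode above 0.04 m).
It also fails if it takes over 58 s, if anything falls off the work surface, if the arm or the gripper's body presses on something with over 40 N, if the wrist force passes 120 N, or if a joint passes its speed limit or range.

## Working session

There is one attempt and no reset: what is moved stays moved. The work goes in short steps, Python scripts to look and compute and a tool call to move; the robot and the scene stay as the last step left them, time stands still between calls to the robot, and variables do not carry over. Pictures are saved under pics/ and viewed, at most 10 in all, crops included, and the job is handed in when it is done.

Besides the shell and the picture viewer there is one more tool, called after "Request:" as name(argument=value, ...) on one line, values as JSON. send_rows: Moves the arm, as the interface text tells. Its arguments: {"type":"object","properties":{"commands":{"type":"array"},"hand":{"type":"number"},"force":{"type":"number"}},"required":["commands"]}

```bash
mkdir -p pics; python3 - <<'E'
from workcell import bot,get_image,camera_params
import cv2,numpy as np
for n in ["scene","side"]:
    p,d=get_image(n); cv2.imwrite(f"pics/{n}.png",p); np.save(f"{n}_d.npy",d)
    c=camera_params(n); print(n,np.round(c["K"],1).tolist(),c["dist_coeffs"],np.round(c["view"],3).tolist())
o=bot.get_obs(); print(o)
E
```

```text
scene [[491.9, 0.0, 312.9], [0.0, 491.9, 196.1], [0.0, 0.0, 1.0]] [-0.13632064  0.          0.          0.          0.        ] [[-0.643, 0.766, 0.008, 320.944], [0.439, 0.378, -0.815, -105.336], [-0.627, -0.521, -0.579, 1696.715], [0.0, 0.0, 0.0, 1.0]]
side [[418.7, 0.0, 316.4], [0.0, 418.7, 199.4], [0.0, 0.0, 1.0]] [-0.07387199  0.          0.          0.          0.        ] [[-0.95, -0.311, -0.013, 481.012], [-0.208, 0.665, -0.717, 168.677], [0.232, -0.678, -0.697, 1047.107], [0.0, 0.0, 0.0, 1.0]]
{'t': 0.1, 'joints': array([ 1.30081583,  0.68994283, -0.19450518,  1.56625629,  0.15728852,
        0.90253716, -0.21509158]), 'dq': array([-0.00069755, -0.00281614, -0.00133837, -0.00031361, -0.00051583,
        0.0015287 , -0.00022059]), 'joint_efforts': array([-4.02282370e-03, -5.40607345e+01, -1.27169888e+00, -1.58985794e+01,
        9.34337382e-03,  4.37566123e-03, -1.10208109e-06]), 'position': array([ 186.72331437, -595.81793419,  230.53289587]), 'tcp_rot': array([-3.10371676e+00, -4.75191621e-01,  6.17591875e-04]), 'force': array([-0.15425508, -0.54321514,  0.24517515]), 'ft_torque': array([ 0.03254655, -0.03827014,  0.05502493]), 'grasp_force': 0.0, 'finger_gap': 85.55226070352478}
```

View pics/scene.png

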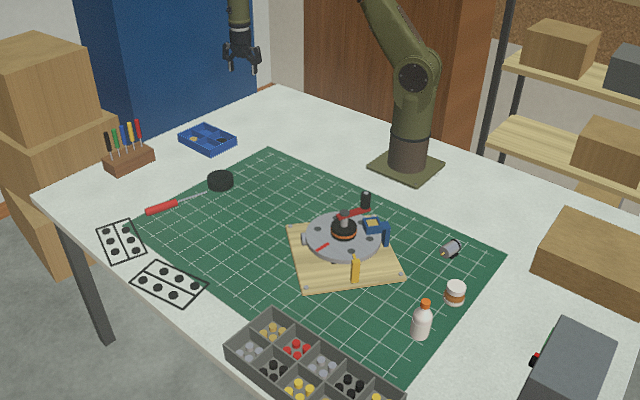

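View pics/side.png

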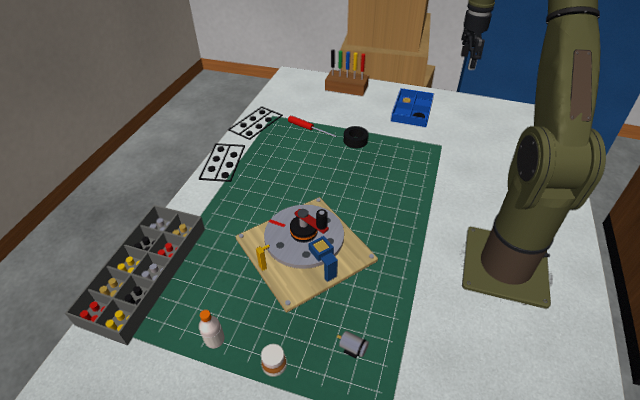

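Scene: stand at about (345,240), with knob (366,200), mark (321,246) and pointer (355,268). Side: knob (321,217), nut (303,218), mark (277,223) and pointer (262,256). I'll enlarge both.

```bash
python3 - <<'E'
import cv2,numpy as np
a=cv2.imread("pics/side.png")[190:310,230:390]; b=cv2.imread("pics/scene.png")[180:300,280:410]
cv2.imwrite("pics/side_c.png",cv2.resize(a,None,fx=5,fy=5,interpolation=2)); cv2.imwrite("pics/scene_c.png",cv2.resize(b,None,fx=5,fy=5,interpolation=2))
E
```

```text
(no output)
```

View pics/side_c.png

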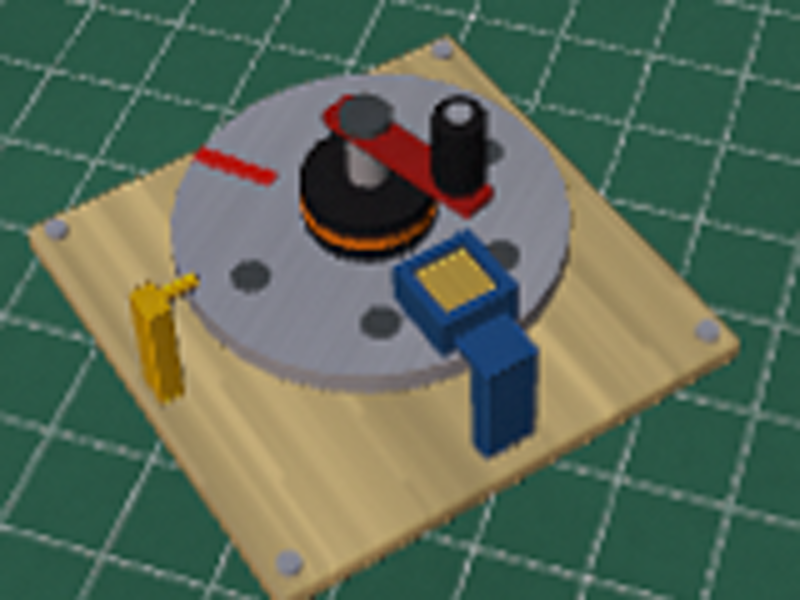

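View pics/scene_c.png

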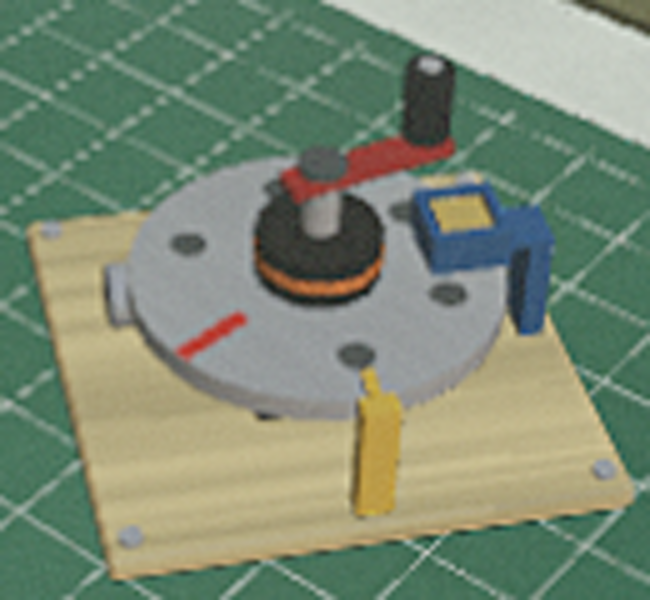

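Side crop: knob top (459,110), nut (366,112), mark (200,154)–(275,178), pointer tip (197,281), base screws at the corners. Scene crop: knob top (431,65), nut (324,158), mark (180,354)–(245,319), pointer tip (368,373).

```bash
cat > h.py <<'E'
from workcell import bot,get_image,camera_params
import cv2,numpy as np
def ray(n,uv,z,c=None):
    c=c or camera_params(n); V=np.array(c["view"]); R=V[:3,:3]; o=-R.T@V[:3,3]
    u=cv2.undistortPoints(np.array([[uv]],float),np.array(c["K"]),np.array(c["dist_coeffs"]))[0,0]
    d=R.T@np.array([u[0],u[1],1]); return (o+d*(z-o[2])/d[2])
E
python3 - <<'E'
from h import *
S={"side":dict(knob=(459,110,185),nut=(366,112,145),m1=(200,154,73),m2=(275,178,73),ptr=(197,281,80),s1=(57,229,21),s2=(443,49,21),s3=(708,329,21),s4=(289,562,21)),
"scene":dict(knob=(431,65,185),nut=(324,158,145),m1=(180,354,73),m2=(245,319,73),ptr=(368,373,80),s2=(51,229,21),s1=(130,537,21),s4=(602,469,21))}
for n,o in (("side",(230,190)),("scene",(280,180))):
    for k,(x,y,z) in S[n].items(): print(n,k,np.round(ray(n,(x/5+o[0],y/5+o[1]),z),1))
o=bot.get_obs()
from scipy.spatial.transform import Rotation as R
print(np.round(R.from_rotvec(o['tcp_rot']).as_matrix(),3))
E
```

```text
side knob [448.8 128.4 185. ]
side nut [502.3 106.  145. ]
side m1 [599.2  94.8  73. ]
side m2 [556.4  98.7  73. ]
side ptr [565.3 178.   80. ]
side s1 [673.9 124.5  21. ]
side s2 [521.  -66.3  21. ]
side s3 [331.5  86.1  21. ]
side s4 [484.5 276.3  21. ]
scene knob [451.  133.1 185. ]
scene nut [504.8 108.4 145. ]
scene m1 [603.   96.7  73. ]
scene m2 [561.1 104.8  73. ]
scene ptr [560.  180.9  80. ]
scene s2 [524. -63.  21.]
scene s1 [676.6 127.   21. ]
scene s4 [486.8 278.5  21. ]
[[ 0.954  0.299 -0.001]
 [ 0.299 -0.954  0.002]
 [-0.    -0.002 -1.   ]]
```

Request:
send_rows(commands=[[[1,-0.53,0,0,0,0],[1,-0.53,0,0,0,0],[1,-0.53,0,0,0,0],[1,-0.53,0,0,0,0],[1,-0.53,0,0,0,0],[1,-0.53,0,0,0,0],[1,-0.53,0,0,0,0],[1,-0.53,0,0,0,0],[1,-0.53,0,0,0,0],[1,-0.53,0,0,0,0]]], hand=1, force=40)

```text
t: 1.1
position: [426.3, -353.7, 231.0]
tcp_rot: [-3.105, -0.475, 0.001]
force: [0.4, -0.3, -0.6]
finger_gap: 85.4
grasp_force: 0.0
```

Request:
send_rows(commands=[[[0.37,-1,0,0,0,0],[0.37,-1,0,0,0,0],[0.37,-1,0,0,0,0],[0.37,-1,0,0,0,0],[0.37,-1,0,0,0,0],[0.37,-1,0,0,0,0],[0.37,-1,0,0,0,0],[0.37,-1,0,0,0,0],[0.37,-1,0,0,0,0],[0.37,-1,0,0,0,0]]])

```text
t: 2.1
position: [441.6, -34.2, 231.1]
tcp_rot: [-3.105, -0.475, 0.001]
force: [0.5, 0.8, 0.3]
finger_gap: 85.2
grasp_force: 0.0
```

Request:
send_rows(commands=[[[0.4,-1,0,0,0,0],[0.4,-1,0,0,0,0],[0.4,-1,0,0,0,0],[0.4,-1,0,0,0,0],[0.31,-1,0,0,0,0],[0,-0.16,0.5,0,0,0],[0,0,0.67,0,0,0],[0,0,0.6,0,0,0],[0,0,0.5,0,0,0],[0,0,0.4,0,0,0]]])

```text
t: 3.1
position: [449.7, 129.3, 150.1]
tcp_rot: [3.105, 0.476, -0.002]
force: [0.4, 0.1, 1.2]
finger_gap: 85.3
grasp_force: 0.0
```

Request:
send_rows(commands=[[[0,0,0,0,0,0],[0,0,0,0,0,0],[0,0,0,0,0,0],[0,0,0,0,0,0],[0,0,0,0,0,0],[0,0,0,0,0,0],[0,0,0,0,0,0],[0,0,0,0,0,0],[0,0,0,0,0,0],[0,0,0,0,0,0]]], hand=0, force=40)

```text
t: 4.1
position: [450.6, 129.7, 151.9]
tcp_rot: [-3.105, -0.475, -0.002]
force: [-1.2, 0.9, 5.6]
finger_gap: 24.8
grasp_force: 39.1
```

```bash
python3 - <<'E'
from h import *
p,d=get_image("side"); q,d=get_image("scene"); o=bot.get_obs()
print({k:np.round(o[k],2) for k in ("t","joints","position","force","finger_gap","grasp_force")})
a=p[150:320,200:420]; b=q[120:320,260:440]
a=cv2.resize(a,(440,340)); b=cv2.resize(b,(360,400)); im=np.zeros((400,800,3),np.uint8); im[:340,:440]=a; im[:,440:]=b
cv2.imwrite("pics/g1.png",im); cv2.imwrite("pics/side1.png",p); cv2.imwrite("pics/scene1.png",q)
E
```

```text
{'t': np.float64(4.2), 'joints': array([-0.33,  0.63, -0.08,  2.11,  0.12,  0.41, -1.76]), 'position': array([450.64, 129.72, 151.85]), 'force': array([-0.97,  0.13,  6.27]), 'finger_gap': np.float64(24.85), 'grasp_force': np.float64(39.08)}
```

View pics/g1.png

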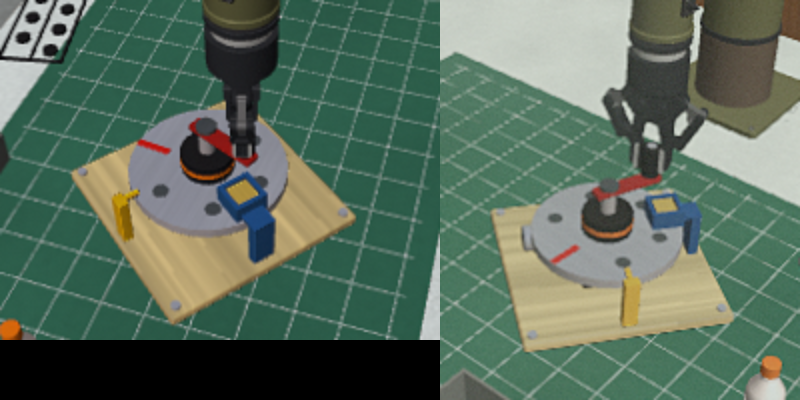

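The knob is gripped: in the left view the fingers close around it at (240,150). The next run ends at rest, so the total disc turn gives the brake lag.

```bash
cat > gen.py <<'E'
import numpy as np,json,os,sys
C=np.array([504,106.5]); yaw=.30389; ex=np.array([np.cos(yaw),np.sin(yaw)]); ey=np.array([np.sin(yaw),-np.cos(yaw)])
def gen(speeds,R=60,C=C):
    s=json.load(open("st.json")); p=np.array(s["p"]); th=s["th"]; rows=[]
    for w in speeds:
        th+=w*.1; d=C+R*np.array([np.cos(th),np.sin(th)])-p
        u=np.round(np.array([d@ex,d@ey])/30,2); p=p+30*(u[0]*ex+u[1]*ey); rows.append([float(u[0]),float(u[1]),0,0,0,0])
    json.dump(dict(p=p.tolist(),th=th),open("st.json","w"))
    for i in range(0,len(rows),10): print(json.dumps([rows[i:i+10]]))
    print(th,p)
E
python3 - <<'E'
import json,numpy as np
json.dump(dict(p=[450.2,129.2],th=float(np.arctan2(22.7,-53.8))),open("st.json","w"))
from gen import gen
gen([.4,.8,1.2,1.6,2.0]+[2.4]*31+[1.6,.8,0,0])
E
```

```text
[[[-0.09, 0.03, 0, 0, 0, 0], [-0.09, 0.13, 0, 0, 0, 0], [-0.12, 0.21, 0, 0, 0, 0], [-0.12, 0.29, 0, 0, 0, 0], [-0.08, 0.39, 0, 0, 0, 0], [0.0, 0.48, 0, 0, 0, 0], [0.13, 0.46, 0, 0, 0, 0], [0.22, 0.43, 0, 0, 0, 0], [0.33, 0.35, 0, 0, 0, 0], [0.39, 0.27, 0, 0, 0, 0]]]
[[[0.45, 0.16, 0, 0, 0, 0], [0.48, 0.06, 0, 0, 0, 0], [0.47, -0.06, 0, 0, 0, 0], [0.45, -0.17, 0, 0, 0, 0], [0.39, -0.28, 0, 0, 0, 0], [0.32, -0.35, 0, 0, 0, 0], [0.22, -0.43, 0, 0, 0, 0], [0.12, -0.46, 0, 0, 0, 0], [0.0, -0.48, 0, 0, 0, 0], [-0.11, -0.47, 0, 0, 0, 0]]]
[[[-0.22, -0.42, 0, 0, 0, 0], [-0.31, -0.36, 0, 0, 0, 0], [-0.39, -0.28, 0, 0, 0, 0], [-0.45, -0.18, 0, 0, 0, 0], [-0.47, -0.06, 0, 0, 0, 0], [-0.48, 0.05, 0, 0, 0, 0], [-0.45, 0.16, 0, 0, 0, 0], [-0.4, 0.26, 0, 0, 0, 0], [-0.33, 0.36, 0, 0, 0, 0], [-0.23, 0.42, 0, 0, 0, 0]]]
[[[-0.12, 0.46, 0, 0, 0, 0], [-0.02, 0.48, 0, 0, 0, 0], [0.11, 0.46, 0, 0, 0, 0], [0.2, 0.43, 0, 0, 0, 0], [0.31, 0.37, 0, 0, 0, 0], [0.39, 0.29, 0, 0, 0, 0], [0.29, 0.13, 0, 0, 0, 0], [0.15, 0.05, 0, 0, 0, 0], [-0.0, 0.0, 0, 0, 0, 0], [-0.0, 0.0, 0, 0, 0, 0]]]
11.022322575565585 [505.65481188  46.60966256]
```

Request:
send_rows(commands=[[[-0.09,0.03,0,0,0,0],[-0.09,0.13,0,0,0,0],[-0.12,0.21,0,0,0,0],[-0.12,0.29,0,0,0,0],[-0.08,0.39,0,0,0,0],[0.0,0.48,0,0,0,0],[0.13,0.46,0,0,0,0],[0.22,0.43,0,0,0,0],[0.33,0.35,0,0,0,0],[0.39,0.27,0,0,0,0]]])

```text
t: 5.2
position: [493.9, 46.9, 151.8]
tcp_rot: [-3.105, -0.474, -0.0]
force: [-1.0, 2.3, 7.7]
finger_gap: 24.7
grasp_force: 39.6
```

Request:
send_rows(commands=[[[0.45,0.16,0,0,0,0],[0.48,0.06,0,0,0,0],[0.47,-0.06,0,0,0,0],[0.45,-0.17,0,0,0,0],[0.39,-0.28,0,0,0,0],[0.32,-0.35,0,0,0,0],[0.22,-0.43,0,0,0,0],[0.12,-0.46,0,0,0,0],[0.0,-0.48,0,0,0,0],[-0.11,-0.47,0,0,0,0]]])

```text
t: 6.2
position: [552.4, 143.7, 151.9]
tcp_rot: [3.105, 0.474, 0.004]
force: [-0.8, -1.1, 8.1]
finger_gap: 25.3
grasp_force: 39.5
```

Request:
send_rows(commands=[[[-0.22,-0.42,0,0,0,0],[-0.31,-0.36,0,0,0,0],[-0.39,-0.28,0,0,0,0],[-0.45,-0.18,0,0,0,0],[-0.47,-0.06,0,0,0,0],[-0.48,0.05,0,0,0,0],[-0.45,0.16,0,0,0,0],[-0.4,0.26,0,0,0,0],[-0.33,0.36,0,0,0,0],[-0.23,0.42,0,0,0,0]]])

```text
t: 7.2
position: [445.7, 111.2, 151.9]
tcp_rot: [-3.105, -0.475, -0.007]
force: [5.5, 1.0, 5.6]
finger_gap: 24.6
grasp_force: 39.5
```

Request:
send_rows(commands=[[[-0.12,0.46,0,0,0,0],[-0.02,0.48,0,0,0,0],[0.11,0.46,0,0,0,0],[0.2,0.43,0,0,0,0],[0.31,0.37,0,0,0,0],[0.39,0.29,0,0,0,0],[0.29,0.13,0,0,0,0],[0.15,0.05,0,0,0,0],[0,0,0,0,0,0],[0,0,0,0,0,0]]])

```text
t: 8.2
position: [505.7, 45.9, 151.8]
tcp_rot: [3.105, 0.474, 0.0]
force: [0.2, -1.3, 9.5]
finger_gap: 25.0
grasp_force: 40.0
```

```bash
cat > look.py <<'E'
from h import *
import sys
CC={"side":(502.7,105.2),"scene":(505.4,107.8)}
def look(tag):
    """red pixels on the disc plane between 60 and 97 mm, as angle histogram relative to pointer"""
    o=bot.get_obs(); print({k:np.round(o[k],2).tolist() for k in ("t","position","force","finger_gap","grasp_force")})
    for n in ("side","scene"):
        c=camera_params(n); p,_=get_image(n); cv2.imwrite(f"pics/{tag}_{n}.png",p)
        a=np.radians(np.arange(0,360,1)); r=np.arange(58,97,2); A,Rr=np.meshgrid(a+np.radians(51.3),r,indexing="ij")
        P=np.stack([CC[n][0]+Rr*np.cos(A),CC[n][1]+Rr*np.sin(A),0*A+73],-1).reshape(-1,3)
        V=np.array(c["view"]); uv,_=cv2.projectPoints(P,cv2.Rodrigues(V[:3,:3])[0],V[:3,3],np.array(c["K"]),np.array(c["dist_coeffs"]))
        m=cv2.remap(p,uv[:,0,0].astype(np.float32),uv[:,0,1].astype(np.float32),cv2.INTER_LINEAR).reshape(len(a),len(r),3).astype(int)
        red=(m[...,2]>110)&(m[...,1]<.55*m[...,2])&(m[...,0]<.55*m[...,2]); f=red.mean(1)
        print(n,[(i,round(float(f[i]),2)) for i in range(360) if f[i]>.4])
E
python3 -c "from look import look; look('a')"
```

```text
{'t': 8.2, 'position': [505.69, 45.94, 151.79], 'force': [0.22, -1.32, 9.5], 'finger_gap': 25.01, 'grasp_force': 40.03}
side [(70, 0.95), (71, 0.85), (72, 0.7), (73, 0.65), (74, 0.55), (75, 0.45), (230, 0.5), (231, 0.5), (232, 0.5), (233, 0.45)]
scene [(72, 0.75), (73, 1.0), (74, 1.0), (75, 1.0), (76, 0.75), (77, 0.5), (149, 0.45), (150, 0.6), (151, 0.65), (152, 0.65), (153, 0.7), (154, 0.65), (155, 0.7), (156, 0.5), (157, 0.45), (174, 0.45), (175, 0.45), (176, 0.45)]
```

```bash
cat > sim.py <<'E'
import numpy as np
def sim(sp,lam,tc,w=0,th=0,full=False,sub=100):
    W=[];h=.1/sub
    for s in sp:
        for _ in range(sub):
            a=(s-w-lam)/tc if w>0 or s>lam else 0
            w=max(0,w+a*h); th+=w*h
        W.append(w)
    return (th,w,np.array(W)) if full else (th,w)
E
python3 - <<'E'
from sim import *
from scipy.optimize import brentq
sp=[.4,.8,1.2,1.6,2.0]+[2.4]*31+[1.6,.8,0,0]
for tc in (.45,.57,.8):
    l=brentq(lambda l:sim(sp,l,tc)[0]-np.radians(131.1),.2,2.2); print(tc,l,sim(sp,l,tc))
E
python3 -c "from look import look; look('b')"
```

```text
0.45 1.6028352768428684 (2.2881266493645636, 0)
0.57 1.5785363658661797 (2.2881266493644947, 0)
0.8 1.5289430961379984 (2.2881266493645684, 0.11862815384836331)
{'t': 8.3, 'position': [505.46, 45.96, 151.79], 'force': [0.0, -1.09, 10.28], 'finger_gap': 25.1, 'grasp_force': 40.03}
side [(69, 0.6), (70, 0.95), (71, 0.85), (72, 0.7), (73, 0.65), (74, 0.55), (75, 0.45), (230, 0.5), (231, 0.5), (232, 0.5), (233, 0.45)]
scene [(72, 0.95), (73, 1.0), (74, 1.0), (75, 1.0), (76, 0.75), (149, 0.45), (150, 0.6), (151, 0.65), (152, 0.65), (153, 0.7), (154, 0.65), (155, 0.65), (156, 0.5), (157, 0.45), (174, 0.45), (175, 0.45), (176, 0.45)]
```

```bash
python3 - <<'E'
from sim import *
from gen import gen
sp=[.5,1.1,1.7,2.3,2.8]+[3.15]*80+[2,1,0,0,0]
for l,tc in ((1.5,.57),(1.58,.57),(1.58,.46),(1.58,.8),(1.66,.57)):
    th,w,W=sim(sp,l,tc,full=True); print(l,tc,74+np.degrees(th),W.max(),((W>1.25)&(W<1.89)).sum())
gen(sp)
E
```

```text
1.5 0.57 815.6164401498045 1.6499989612249677 75
1.58 0.57 777.8914865193537 1.5699989986876604 74
1.58 0.46 784.6329260295217 1.5699999669574414 75
1.58 0.8 762.3131844464713 1.5699395038930108 70
1.66 0.57 740.2574009030841 1.489999036150354 72
[[[0.09, 0.03, 0, 0, 0, 0], [0.22, 0.03, 0, 0, 0, 0], [0.34, 0.02, 0, 0, 0, 0], [0.45, -0.08, 0, 0, 0, 0], [0.51, -0.23, 0, 0, 0, 0], [0.47, -0.41, 0, 0, 0, 0], [0.32, -0.54, 0, 0, 0, 0], [0.14, -0.62, 0, 0, 0, 0], [-0.06, -0.62, 0, 0, 0, 0], [-0.25, -0.58, 0, 0, 0, 0]]]
[[[-0.41, -0.47, 0, 0, 0, 0], [-0.55, -0.31, 0, 0, 0, 0], [-0.61, -0.14, 0, 0, 0, 0], [-0.62, 0.06, 0, 0, 0, 0], [-0.58, 0.26, 0, 0, 0, 0], [-0.46, 0.41, 0, 0, 0, 0], [-0.32, 0.55, 0, 0, 0, 0], [-0.13, 0.61, 0, 0, 0, 0], [0.06, 0.62, 0, 0, 0, 0], [0.26, 0.58, 0, 0, 0, 0]]]
[[[0.42, 0.46, 0, 0, 0, 0], [0.54, 0.32, 0, 0, 0, 0], [0.61, 0.13, 0, 0, 0, 0], [0.63, -0.07, 0, 0, 0, 0], [0.57, -0.26, 0, 0, 0, 0], [0.46, -0.42, 0, 0, 0, 0], [0.32, -0.54, 0, 0, 0, 0], [0.12, -0.62, 0, 0, 0, 0], [-0.07, -0.62, 0, 0, 0, 0], [-0.26, -0.57, 0, 0, 0, 0]]]
[[[-0.42, -0.47, 0, 0, 0, 0], [-0.5
[... 930 characters left out ...]
, 0, 0, 0], [0.29, -0.56, 0, 0, 0, 0], [0.1, -0.62, 0, 0, 0, 0], [-0.09, -0.62, 0, 0, 0, 0], [-0.27, -0.56, 0, 0, 0, 0]]]
[[[-0.44, -0.45, 0, 0, 0, 0], [-0.56, -0.29, 0, 0, 0, 0], [-0.62, -0.1, 0, 0, 0, 0], [-0.62, 0.09, 0, 0, 0, 0], [-0.56, 0.28, 0, 0, 0, 0], [-0.45, 0.44, 0, 0, 0, 0], [-0.28, 0.56, 0, 0, 0, 0], [-0.11, 0.62, 0, 0, 0, 0], [0.1, 0.62, 0, 0, 0, 0], [0.28, 0.56, 0, 0, 0, 0]]]
[[[0.45, 0.44, 0, 0, 0, 0], [0.56, 0.29, 0, 0, 0, 0], [0.61, 0.1, 0, 0, 0, 0], [0.62, -0.1, 0, 0, 0, 0], [0.56, -0.29, 0, 0, 0, 0], [0.3, -0.26, 0, 0, 0, 0], [0.13, -0.16, 0, 0, 0, 0], [-0.0, 0.0, 0, 0, 0, 0], [-0.0, 0.0, 0, 0, 0, 0], [-0.0, 0.0, 0, 0, 0, 0]]]
37.36232257556561 [560.64617248  86.80680499]
```

Request:
send_rows(commands=[[[0.09,0.03,0,0,0,0],[0.22,0.03,0,0,0,0],[0.34,0.02,0,0,0,0],[0.45,-0.08,0,0,0,0],[0.51,-0.23,0,0,0,0],[0.47,-0.41,0,0,0,0],[0.32,-0.54,0,0,0,0],[0.14,-0.62,0,0,0,0],[-0.06,-0.62,0,0,0,0],[-0.25,-0.58,0,0,0,0]]])

```text
t: 9.4
position: [543.3, 152.9, 151.8]
tcp_rot: [3.105, 0.475, 0.002]
force: [-1.4, -2.6, 11.0]
finger_gap: 24.8
grasp_force: 40.2
```

Request:
send_rows(commands=[[[-0.41,-0.47,0,0,0,0],[-0.55,-0.31,0,0,0,0],[-0.61,-0.14,0,0,0,0],[-0.62,0.06,0,0,0,0],[-0.58,0.26,0,0,0,0],[-0.46,0.41,0,0,0,0],[-0.32,0.55,0,0,0,0],[-0.13,0.61,0,0,0,0],[0.06,0.62,0,0,0,0],[0.26,0.58,0,0,0,0]]])

```text
t: 10.4
position: [466.3, 60.4, 151.8]
tcp_rot: [-3.104, -0.476, -0.003]
force: [2.1, 4.6, 7.8]
finger_gap: 25.1
grasp_force: 40.2
```

Request:
send_rows(commands=[[[0.42,0.46,0,0,0,0],[0.54,0.32,0,0,0,0],[0.61,0.13,0,0,0,0],[0.63,-0.07,0,0,0,0],[0.57,-0.26,0,0,0,0],[0.46,-0.42,0,0,0,0],[0.32,-0.54,0,0,0,0],[0.12,-0.62,0,0,0,0],[-0.07,-0.62,0,0,0,0],[-0.26,-0.57,0,0,0,0]]])

```text
t: 11.4
position: [542.5, 153.5, 151.8]
tcp_rot: [-3.105, -0.475, -0.003]
force: [-0.3, -1.7, 10.7]
finger_gap: 24.8
grasp_force: 40.5
```

Request:
send_rows(commands=[[[-0.42,-0.47,0,0,0,0],[-0.55,-0.31,0,0,0,0],[-0.61,-0.12,0,0,0,0],[-0.62,0.07,0,0,0,0],[-0.57,0.26,0,0,0,0],[-0.47,0.43,0,0,0,0],[-0.3,0.55,0,0,0,0],[-0.12,0.61,0,0,0,0],[0.07,0.63,0,0,0,0],[0.27,0.57,0,0,0,0]]])

```text
t: 12.4
position: [467.2, 59.6, 151.8]
tcp_rot: [-3.104, -0.476, -0.003]
force: [3.0, 4.3, 6.6]
finger_gap: 25.2
grasp_force: 40.5
```

Request:
send_rows(commands=[[[0.42,0.45,0,0,0,0],[0.55,0.31,0,0,0,0],[0.62,0.12,0,0,0,0],[0.62,-0.08,0,0,0,0],[0.57,-0.27,0,0,0,0],[0.46,-0.43,0,0,0,0],[0.3,-0.55,0,0,0,0],[0.11,-0.61,0,0,0,0],[-0.08,-0.63,0,0,0,0],[-0.27,-0.56,0,0,0,0]]])

```text
t: 13.4
position: [541.5, 154.3, 151.8]
tcp_rot: [-3.105, -0.475, -0.002]
force: [0.1, -2.0, 9.5]
finger_gap: 24.9
grasp_force: 40.8
```

Request:
send_rows(commands=[[[-0.43,-0.46,0,0,0,0],[-0.55,-0.3,0,0,0,0],[-0.62,-0.11,0,0,0,0],[-0.62,0.08,0,0,0,0],[-0.56,0.27,0,0,0,0],[-0.46,0.44,0,0,0,0],[-0.29,0.55,0,0,0,0],[-0.11,0.62,0,0,0,0],[0.08,0.62,0,0,0,0],[0.27,0.56,0,0,0,0]]])

```text
t: 14.4
position: [467.7, 59.2, 151.8]
tcp_rot: [-3.104, -0.476, -0.003]
force: [1.8, 4.7, 6.5]
finger_gap: 24.8
grasp_force: 40.6
```

Request:
send_rows(commands=[[[0.44,0.45,0,0,0,0],[0.55,0.3,0,0,0,0],[0.62,0.11,0,0,0,0],[0.62,-0.09,0,0,0,0],[0.57,-0.28,0,0,0,0],[0.45,-0.43,0,0,0,0],[0.29,-0.56,0,0,0,0],[0.1,-0.62,0,0,0,0],[-0.09,-0.62,0,0,0,0],[-0.27,-0.56,0,0,0,0]]])

```text
t: 15.4
position: [540.8, 154.8, 151.8]
tcp_rot: [3.105, 0.475, 0.002]
force: [-1.4, -3.9, 11.6]
finger_gap: 24.9
grasp_force: 41.0
```

Request:
send_rows(commands=[[[-0.44,-0.45,0,0,0,0],[-0.56,-0.29,0,0,0,0],[-0.62,-0.1,0,0,0,0],[-0.62,0.09,0,0,0,0],[-0.56,0.28,0,0,0,0],[-0.45,0.44,0,0,0,0],[-0.28,0.56,0,0,0,0],[-0.11,0.62,0,0,0,0],[0.1,0.62,0,0,0,0],[0.28,0.56,0,0,0,0]]])

```text
t: 16.4
position: [468.6, 58.5, 151.8]
tcp_rot: [-3.104, -0.476, -0.003]
force: [2.4, 5.0, 6.8]
finger_gap: 24.9
grasp_force: 40.7
```

Request:
send_rows(commands=[[[0.45,0.44,0,0,0,0],[0.56,0.29,0,0,0,0],[0.61,0.1,0,0,0,0],[0.62,-0.1,0,0,0,0],[0.56,-0.29,0,0,0,0],[0.3,-0.26,0,0,0,0],[0.13,-0.16,0,0,0,0],[0,0,0,0,0,0],[0,0,0,0,0,0],[0,0,0,0,0,0]]])

```text
t: 17.4
position: [562.3, 86.2, 151.9]
tcp_rot: [3.105, 0.474, 0.005]
force: [3.6, -1.7, 5.9]
finger_gap: 24.9
grasp_force: 40.6
```

```bash
python3 -c "from look import look; look('c')"
```

```text
{'t': 17.4, 'position': [562.29, 86.19, 151.92], 'force': [3.6, -1.73, 5.95], 'finger_gap': 24.9, 'grasp_force': 40.63}
side [(0, 1.0), (1, 1.0), (2, 1.0), (3, 1.0), (252, 0.45), (253, 0.55), (254, 0.8), (255, 0.95), (256, 0.95), (257, 0.95), (258, 0.85), (259, 0.85), (260, 0.85), (261, 0.8), (262, 0.7), (263, 0.65), (264, 0.55), (265, 0.5), (266, 0.45), (357, 0.9), (358, 1.0), (359, 1.0)]
scene [(0, 0.8), (1, 0.55), (2, 0.55), (3, 0.55), (4, 0.45), (153, 0.5), (154, 0.5), (155, 0.55), (171, 0.45), (172, 0.55), (173, 0.65), (174, 0.7), (175, 0.7), (176, 0.7), (177, 0.7), (178, 0.65), (179, 0.65), (180, 0.65), (181, 0.65), (182, 0.65), (183, 0.6), (184, 0.55), (185, 0.55), (186, 0.5), (187, 0.45), (188, 0.45), (219, 0.6), (220, 0.6), (221, 0.55), (222, 0.55), (223, 0.5), (224, 0.45), (358, 0.55), (359, 1.0)]
```

```bash
python3 - <<'E'
from sim import *
from scipy.optimize import brentq
sp=[.5,1.1,1.7,2.3,2.8]+[3.15]*80+[2,1,0,0,0]
for s0 in (72,74,76):
  for tc in (.46,.57,.8,.9):
    l=brentq(lambda l:sim(sp,l,tc)[0]-np.radians(720.5-s0),.5,2.5); th,w,W=sim(sp,l,tc,full=True); b=(W>1.25)&(W<1.89); print(s0,tc,round(l,3),W.max().round(3),b.sum(),W[-1])
E
python3 - <<'E'
import sys; sys.path.insert(0,".")
from look import look; look('d')
import cv2,numpy as np
a=cv2.imread("pics/d_side.png")[170:320,220:400]; b=cv2.imread("pics/d_scene.png")[150:300,270:420]
cv2.imwrite("pics/g2.png",np.hstack([cv2.resize(a,(432,360),interpolation=2),cv2.resize(b,(360,360),interpolation=2)]))
E
```

```text
72 0.46 1.712 1.438 72 0.0
72 0.57 1.698 1.452 71 0.0
72 0.8 1.667 1.483 68 0.24190028771678423
72 0.9 1.651 1.498 67 0.3654528508812693
74 0.46 1.716 1.434 72 0.0
74 0.57 1.702 1.448 71 0.0
74 0.8 1.671 1.479 68 0.23753758952669773
74 0.9 1.656 1.494 66 0.3610351325301116
76 0.46 1.72 1.43 72 0.0
76 0.57 1.706 1.444 71 0.0
76 0.8 1.676 1.474 68 0.23317489133663305
76 0.9 1.66 1.49 66 0.35661741417895054
{'t': 17.5, 'position': [562.25, 86.09, 151.95], 'force': [3.03, -1.07, 5.76], 'finger_gap': 25.02, 'grasp_force': 40.63}
side [(0, 1.0), (1, 1.0), (2, 1.0), (3, 0.9), (252, 0.45), (253, 0.55), (254, 0.8), (255, 0.95), (256, 0.95), (257, 0.95), (258, 0.85), (259, 0.85), (260, 0.85), (261, 0.8), (262, 0.7), (263, 0.65), (264, 0.6), (265, 0.55), (266, 0.45), (357, 0.95), (358, 1.0), (359, 1.0)]
scene [(0, 0.8), (1, 0.6), (2, 0.55), (3, 0.5), (153, 0.5), (154, 0.5), (155, 0.55), (171, 0.45), (172, 0.55), (173, 0.65), (174, 0.7), (175, 0.7), (176, 0.7), (177, 0.7), (178, 0.65), (179, 0.65), (180, 0.65), (181, 0.65), (182, 0.65), (183, 0.6), (184, 0.55), (185, 0.5), (186, 0.5), (187, 0.45), (188, 0.45), (219, 0.65), (220, 0.6), (221, 0.55), (222, 0.55), (223, 0.5), (224, 0.45), (358, 0.6), (359, 1.0)]
```

```bash
ls -la *.png g2* pics | tail -4; [ -f g2.png ] && mv g2.png pics/; true
```

```text
-rw-r--r-- 1 agent agent 449855 Nov 30 05:19 scene_c.png
-rw-r--r-- 1 agent agent 377332 Nov 30 05:19 side.png
-rw-r--r-- 1 agent agent 378729 Nov 30 05:22 side1.png
-rw-r--r-- 1 agent agent 523114 Nov 30 05:19 side_c.pngls: cannot access '*.png': No such file or directory
ls: cannot access 'g2*': No such file or directory
```

The mark stands at the pointer in both cameras, within about 1° against a tolerance of about 10°. The disc is at rest, since two looks agree. The fit gives about 1.45 rad/s, in band for 6.6 s or more. I'll release and retreat upwards.

Request:
send_rows(commands=[[[0,0,0,0,0,0],[0,0,0,0,0,0],[0,0,0,0,0,0],[0,0,0,0,0,0],[0,0,0,0,0,0],[0,0,0,0,0,0],[0,0,0,0,0,0],[0,0,0,0,0,0],[0,0,0,0,0,0],[0,0,0,0,0,0]]], hand=1)

```text
t: 18.6
position: [560.7, 87.0, 151.2]
tcp_rot: [3.105, 0.475, 0.0]
force: [-0.0, -0.8, -0.0]
finger_gap: 85.6
grasp_force: 0.0
```

Request:
send_rows(commands=[[[0,0,-0.3,0,0,0],[0,0,-0.5,0,0,0],[0,0,-0.7,0,0,0],[0,0,-0.7,0,0,0],[0,0,-0.7,0,0,0],[0,0,-0.7,0,0,0],[0,0,-0.5,0,0,0],[0,0,-0.3,0,0,0],[0,0,0,0,0,0],[0,0,0,0,0,0]]])

```text
t: 19.6
position: [560.3, 86.9, 282.8]
tcp_rot: [3.105, 0.475, -0.001]
force: [0.4, -1.5, 0.1]
finger_gap: 85.4
grasp_force: 0.0
```

```bash
python3 - <<'E'
from look import look; look('e')
import cv2,numpy as np
a=cv2.imread("pics/e_side.png")[170:320,220:400]; b=cv2.imread("pics/e_scene.png")[150:300,270:420]
cv2.imwrite("pics/g3.png",np.hstack([cv2.resize(a,(432,360),interpolation=2),cv2.resize(b,(360,360),interpolation=2)]))
E
```

```text
{'t': 19.6, 'position': [560.26, 86.87, 282.83], 'force': [0.35, -1.48, 0.14], 'finger_gap': 85.4, 'grasp_force': 0.0}
side [(0, 1.0), (1, 1.0), (2, 0.45), (252, 0.45), (253, 0.55), (254, 0.7), (255, 0.95), (256, 0.95), (257, 0.95), (258, 0.85), (259, 0.85), (260, 0.8), (261, 0.75), (262, 0.7), (263, 0.6), (264, 0.55), (265, 0.45), (354, 0.45), (355, 0.75), (356, 1.0), (357, 1.0), (358, 1.0), (359, 1.0)]
scene [(0, 0.9), (1, 0.55), (2, 0.5), (153, 0.5), (154, 0.5), (155, 0.55), (172, 0.5), (173, 0.65), (174, 0.65), (175, 0.7), (176, 0.7), (177, 0.7), (178, 0.7), (179, 0.65), (180, 0.65), (181, 0.65), (182, 0.65), (183, 0.65), (184, 0.65), (185, 0.6), (186, 0.6), (187, 0.6), (188, 0.6), (189, 0.6), (190, 0.55), (191, 0.55), (192, 0.55), (193, 0.55), (194, 0.55), (195, 0.55), (196, 0.55), (197, 0.5), (218, 0.5), (219, 0.65), (220, 0.65), (221, 0.55), (222, 0.5), (223, 0.45), (357, 0.95), (358, 1.0), (359, 1.0)]
```

View pics/g3.png

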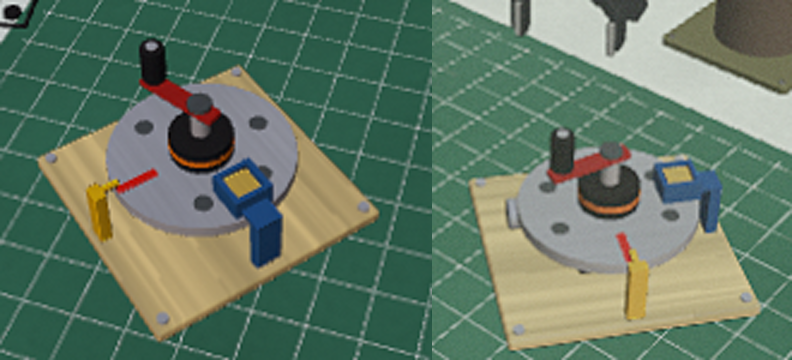

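The red mark points at the pointer: about (118,188) on the left and (628,258) on the right. The knob is free and the brass weight sits in its cage.

```bash
python3 -c "
from workcell import bot
print(bot.hand_in())"
```

```text
the job is handed in; nothing more can be done
None
```

I handed the job in at about 20 s: the disc stands still with its red mark within about 2° of the pointer and the knob is released. I did not measure disc speed directly; a fit to its total turn gives about 1.45 rad/s (14 turns a minute), in band for at least 6.6 s.

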